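# Seat a module with the treadle and dwell-test it

### The job

Put the chassis module into the trough of the test fixture, upright, and let go, then press the treadle right down to its stop so that the pusher drives the module home against the contact block. With the module home, hold the round button fully down for three seconds without letting up, then release it, and finally move the module into the open tray, standing upright inside it, and let go. Do not press the square button, tip the module over, or disturb the spool, the jar or the screwdriver.

Things in the scene. Friction and masses are not known exactly. Their poses are not given: they have to be found in the camera images.
- module_center (a point): Half-way up the loose chassis module (0.45 kg), 46 mm above its underside: aluminium box 60 (x) x 100 (y) x 50 mm high with a black carrying bar over it along y. The bar, 14 wide (x) x 14 high x 78 mm long, is centred 39 mm above this point, 28 mm clear of the box, on legs 34 mm either side of the middle. Pinch the bar across x from above. Both ends alike: either way round will do.
- fixture: Test fixture, bolted down; origin on the bench, x across, y along, z up. Base plate 110 mm wide, y -185 to +165 mm, top at z = 10 mm. In order along +y: treadle, grey slide housing (58 mm high, y -57 to -15 mm), pusher, trough, grey contact block (58 mm high).
- trough_mid (a point): Mid point of the trough's floor, where to load the module (within 15 mm along): fixture x 0, y 66, z 10 mm. The module lies with its y along the fixture's y. Aluminium side walls, 68 mm apart, y 15 to 135 mm, have flared lips up to z = 37 mm, about 92 mm apart at the top. 138 mm is free between pusher and contact block.
- contact_face (a point): Middle of the contact block's face that looks along the trough (fixture y = 135, z = 34 mm). The module is home when its end is on this face or at most 8 mm short (module centre 50 to 58 mm from it along y).
- pusher_face (a point): Middle of the steel pusher's face (50 x 30 mm), fixture y = -3, z = 30 mm at rest. The treadle drives it: at the treadle's stop it has come 36 mm along +y, leaving the module about 2 mm from the contact block. It goes back with the treadle; the module stays.
- treadle (a joint): Treadle angle in rad: 0 up at rest, 0.25 at its stop. Steel plate with black ribs, 84 wide x 115 mm long, hinged along fixture x at y = -65, z = 22 mm; its free end points to fixture -y and stands raised. A spring returns it: 2 N at the pad to start, 5 N at the stop, up to 12 N while pushing the module.
- treadle_pad (a point): Place to press: on the treadle's upper face, 95 mm from its hinge, mid width. It moves with the treadle: 48 mm above the bench at rest, 25 mm at the stop, where it is about 2 mm farther out (fixture -y).
- round_button (a joint): Travel of the round momentary button in m: 0 up, 0.010 fully down; a spring returns it. 1.5 N to start, 5 N fully down.
- round_top (a point): Middle of the top of the round black button (44 mm across), 70 mm above the bench when up; it sinks with it, straight down. It sits on a grey box 80 by 80 by 45 mm, bolted down.
- square_button (a joint): Travel of the square button in m, 0 up, 0.010 down. It must not be pressed.
- square_top (a point): Middle of the top of the square black button (42 by 42 mm), 70 mm above the bench, on a grey box like the other one, bolted down. The two boxes may have changed places.
- tray: Open grey tray, bolted down, 110 mm (its x) by 150 mm (its y) outside, walls 5 mm thick and 30 mm high, floor 5 mm thick; origin at the bench under its centre. The module fits with its y along the tray's y. Tray and module may stand on either side.
- spool: Bystander: copper-coloured spool, 70 mm across and 70 mm high, origin under its centre.
- jar: Bystander: amber jar, 60 mm across, 85 mm high, origin under its centre.
- driver: Bystander: screwdriver lying on the bench, 190 mm long, along its x.
Not all that is in view belongs to the job. Leave any blue or turquoise look-alike of the part that bears round_button alone.

How it is judged:
On the way, in this order (a step that is already met when the one before it is completed fails the run):
1. the module stands in the trough, let go (x of module_center in the frame of fixture between -0.008 and 0.008 m and z of module_center in the frame of fixture below 0.062 m and y of module_center in the frame of fixture above 0.038 m and angle between module_center's own z axis and vertical below 0.08 rad and contact force between the fingers and module below 0.1 N), for 0.2 s.
2. the treadle is pressed to its stop (0.225 rad or more) and the module is home (centre beyond fixture y = 77 mm) (value of joint treadle above 0.225 rad and x of module_center in the frame of fixture between -0.008 and 0.008 m and z of module_center in the frame of fixture below 0.062 m and y of module_center in the frame of fixture above 0.077 m), for 0.1 s.
3. with the module home, the round button is held down (7 mm or more) for 2.8 s on end (value of joint round_button above 0.007 m and x of module_center in the frame of fixture between -0.008 and 0.008 m and z of module_center in the frame of fixture below 0.062 m and y of module_center in the frame of fixture above 0.077 m), for 2.8 s.
4. the round button is released, the module still home (value of joint round_button below 0.002 m and x of module_center in the frame of fixture between -0.008 and 0.008 m and z of module_center in the frame of fixture below 0.062 m and y of module_center in the frame of fixture above 0.077 m), for 0.1 s.
At the end, for the whole second after the job is handed in: The module stands upright (within 0.08 rad) on the tray's floor, inside its walls (centre within 24 mm of the tray's middle in each direction; its middle point 45 to 57 mm above the bench), at rest and let go; the round button and the treadle are back up (x of module_center in the frame of tray between -0.024 and 0.024 m and y of module_center in the frame of tray between -0.024 and 0.024 m and z of module_center in the frame of tray between 0.045 and 0.057 m and angle between module_center's own z axis and vertical below 0.08 rad and linear speed of module below 0.02 m/s and contact force between the fingers and module below 0.1 N and value of joint round_button below 0.002 m and value of joint treadle below 0.03 rad); the robot touches nothing.
It fails at once if the square button is pressed (4 mm or more) (value of joint square_button above 0.004 m).
It fails at once if the module is tipped over (more than 0.7 rad) (angle between module_center's own z axis and vertical above 0.7 rad).
It fails at once if the spool is disturbed (moved more than 30 mm) (distance of spool from where it was at the start of the episode above 0.03 m).
It fails at once if the jar is disturbed (moved more than 30 mm) (distance of jar from where it was at the start of the episode above 0.03 m).
It fails at once if the screwdriver is disturbed (moved more than 30 mm) (distance of driver from where it was at the start of the episode above 0.03 m).
It also fails if it takes over 72 s, if anything falls off the work surface, if the arm or the gripper's body presses on something with over 40 N, if the wrist force passes 120 N, or if a joint passes its speed limit or range.

### The arm

A 6-joint arm with a two-finger parallel gripper is mounted at the origin on the work surface. World frame = base frame: x ahead of the robot, y to its left, z up, the work surface at z = 0. Lengths are in m, angles in rad, forces in N, time in s.
With the tool pointing down it reaches from about 0.425 to 0.95 m from the base axis. Payload 3.5 kg.
Tool frame: the origin (TCP) lies midway between the tips of the shut fingers; the grasp point (between the pads) lies 19 mm behind it; z points along the fingers, y is the direction in which the jaws open and shut (so a half turn about z gives the same grasp; the last joint's range is limited). The gripper opens to 85 mm and grips with 20 to 120 N. Pads are 22 mm wide; open, the fingers measure 114 mm over their backs; the gripper's body (76 mm by 85 mm) begins 54 mm behind the grasp point. The pads swing forward as they close: fully open they stand 13 mm farther back than shut.
Start: joints at [-1.431, 0.286, 1.577, -0, 1.279, -0.15], TCP at [0.193, -0.647, 0.231] pointing down, gripper open.
Joint ranges: [-2.77, 2.77], [-0.9, 2.22], [0.21, 2.48], [-1.53, 4.67], [0.24, 2.81], [-2.84, 2.84]. Speed limits (rad/s): [2.79, 2.79, 3.14, 3.14, 3.14, 3.14].

### API

Orientations are given as a unit quaternion [x, y, z, w].
In Python, from plant import * gives the robot as it stands.
- The arm moves only by the shell command python3 -m jog 'ROWS' [FORCE]. ROWS is a JSON object of lists of equal length, an entry for each row: "travel": the shift along the world's x, y, z in mm, a list of three; "dr": the turn, a rotation vector about the world's x, y, z in degrees, a list of three; "jaw": the closure in counts, from 0 (fully open) to 255 (shut). In form: {"travel": [[x, y, z], ...], "dr": [[wx, wy, wz], ...], "jaw": [jaw, ...]}. A call has 1 to 5 rows; each row shifts and turns the commanded pose from where the row before left it; what a row does not reach is not made up. A row lasts 1/12 s, in which the tool goes at most 41.7 mm and 7.16 degrees, less where a joint would pass 70% of its speed; a pose out of reach is approached as far as the arm can. A call is refused whole if a number of a shift passes 41.7 or a number of a turn 7.16, either way. A call with a gripper value outside its range is refused whole. The fingers move at their own pace and stop on an object; FORCE is the grip in N (left out, the last holds). Time passes only in rows, so rows that do not move let the fingers close. It gives the time, the measured TCP pose, the force and the opening at its end, in the units of the state.
- get_state(): the state, without advancing time (a new reading comes with each control period).
- read_camera(name): name is "scene" or "side" or "wrist"; returns the picture (400x640x3 uint8, red, green, blue); there is no depth.
- camera_info(name): a dict with "K" (3x3 intrinsics, pixels), "R" (3x3) and "t" (3): a world point X has camera coordinates R X + t; the wrist camera has in their place "mount" (4x4, takes a point from camera to tool coordinates, whose origin is the TCP and whose axes are the flange's). Camera axes: x right, y down, z forward; pixel columns grow to the right and rows downward; lengths in m; the calibration is good to about 2 mm. The wrist camera is an equidistant fisheye: a pixel r from the principal point sees the ray r / f radians off the axis. A picture is of the moment at which its call begins: read the wrist's pose just before it. camera_info takes no time and is no camera call.
- sign_off(): hands the job in, once; it reports no verdict.
The state is a dict: "time": time; "qpos": joint angles; "dq": joint speeds; "joint_efforts": joint torques, N m; "eef_pos": TCP position; "tcp_rot": TCP orientation; "contact_force": force on the tool from outside, world axes, zero at the start; "wrist_torque": the same for the moment, N m; "opening": opening from 0.0 (shut) to 1.0 (fully open).
Only numpy, scipy, OpenCV 4.12 (cv2) and the standard library are available. Lean on these libraries where they do the work, as an engineer would, in place of code of your own. Each camera call takes 0.05 s, during which the arm holds its last target. There are 200 camera calls.

## Working session

There is one attempt and no reset: what is moved stays moved. The work goes in short steps, Python scripts to look and compute and a shell command to move; the robot and the scene stay as the last step left them, time stands still between calls to the robot, and variables do not carry over. Pictures are saved under pics/ and viewed, about 8 in all and at most 12, crops included, and the job is handed in when it is done.

```bash
mkdir -p pics; ls; cat > h.py <<'E'
from plant import *
import numpy as np, cv2
def snap(n,f):
    im=read_camera(n); cv2.imwrite('pics/'+f,cv2.cvtColor(im,cv2.COLOR_RGB2BGR)); return im
def cast(name,u,v,z):
    c=camera_info(name);K,R,t=map(np.array,(c['K'],c['R'],c['t']))
    d=R.T@np.linalg.solve(K,[u,v,1.]);o=-R.T@t
    return o+d*(z-o[2])/d[2]
def proj(name,X):
    c=camera_info(name);p=np.array(c['K'])@(np.array(c['R'])@np.array(X)+np.array(c['t']));return p[:2]/p[2]
E
python3 - <<'E'
from h import *
for n in('scene','side','wrist'):
    snap(n,n+'0.png'); c=camera_info(n); print(n,{k:np.round(v,3).tolist() for k,v in c.items() if not isinstance(v,str)})
    if n!='wrist': print(-np.array(c['R']).T@c['t'])
print(get_state())
a=cv2.imread('pics/scene0.png');print(a.shape)
E
```

```text
pics
scene {'K': [[384.607, 0.0, 320.256], [0.0, 384.607, 200.199], [0.0, 0.0, 1.0]], 'R': [[-0.475, 0.88, 0.014], [0.655, 0.364, -0.662], [-0.588, -0.305, -0.749]], 't': [0.235, -0.313, 1.409]}
[1.14509135 0.33700154 0.84445341]
side {'K': [[463.416, 0.0, 319.68], [0.0, 463.416, 196.678], [0.0, 0.0, 1.0]], 'R': [[0.977, -0.213, -0.023], [-0.138, -0.546, -0.826], [0.163, 0.81, -0.563]], 't': [-0.501, 0.154, 1.282]}
[ 0.3016095  -1.06137168  0.83764478]
wrist {'K': [[309.707, 0.0, 317.24], [0.0, 309.707, 196.794], [0.0, 0.0, 1.0]], 'mount': [[0.0, -0.957, -0.29, 0.073], [1.0, 0.0, -0.0, 0.001], [0.0, -0.29, 0.957, -0.144], [0.0, 0.0, 0.0, 1.0]]}
{'time': 0.15, 'qpos': array([-1.43101934e+00,  2.87011274e-01,  1.57787872e+00,  6.46574553e-06,
        1.27857244e+00, -1.49980894e-01]), 'dq': array([-0.00073395, -0.00305029, -0.00313983, -0.00053223,  0.00140457,
        0.00121421]), 'joint_efforts': array([ 9.58916899e-04, -4.06604970e+01, -2.93142629e+01, -1.40003035e-04,
        3.95466530e-03, -6.47534549e-06]), 'eef_pos': array([ 0.19283008, -0.64632795,  0.2302116 ]), 'tcp_rot': array([ 9.89523093e-01,  1.44371651e-01,  7.86464417e-06, -9.34860754e-04]), 'contact_force': array([-0.1595655 , -0.04853659, -0.22147553]), 'wrist_torque': array([-0.01239804,  0.04302099,  0.01953202]), 'opening': 0.9991449994271596}
(400, 640, 3)
```

View pics/scene0.png

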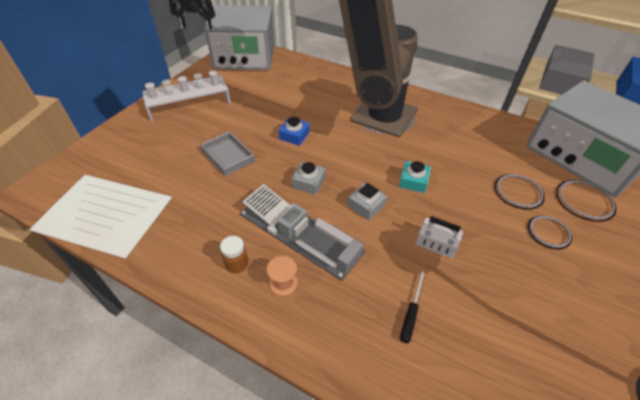

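View pics/side0.png

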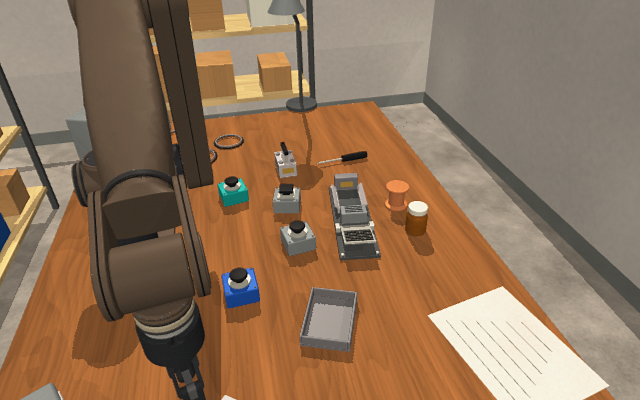

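The scene view shows four button boxes: grey with a round top at (308,172), grey with a square-looking top at (368,195), blue at (294,128) and turquoise at (416,173). The grey one at (308,172), side view (297,235), fits best. The module is at (440,235), the tray at (227,153) and the fixture runs from (250,200) to (355,260). I'll enlarge both views to confirm.

```bash
python3 - <<'E'
import cv2
a=cv2.imread('pics/scene0.png')[120:300,190:470];cv2.imwrite('pics/c1.png',cv2.resize(a,None,fx=2.85,fy=2.85,interpolation=cv2.INTER_CUBIC))
a=cv2.imread('pics/side0.png')[130:360,210:440];cv2.imwrite('pics/c2.png',cv2.resize(a,None,fx=2.6,fy=2.6,interpolation=cv2.INTER_CUBIC))
E
```

```text
(no output)
```

View pics/c1.png

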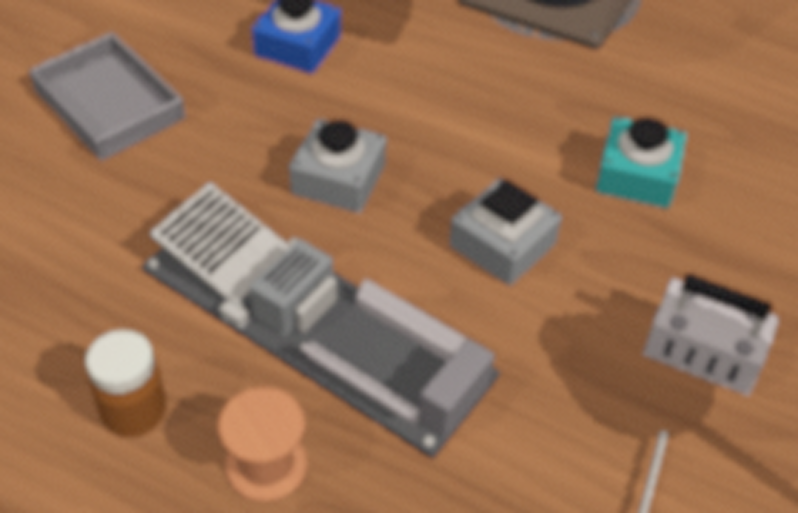

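View pics/c2.png

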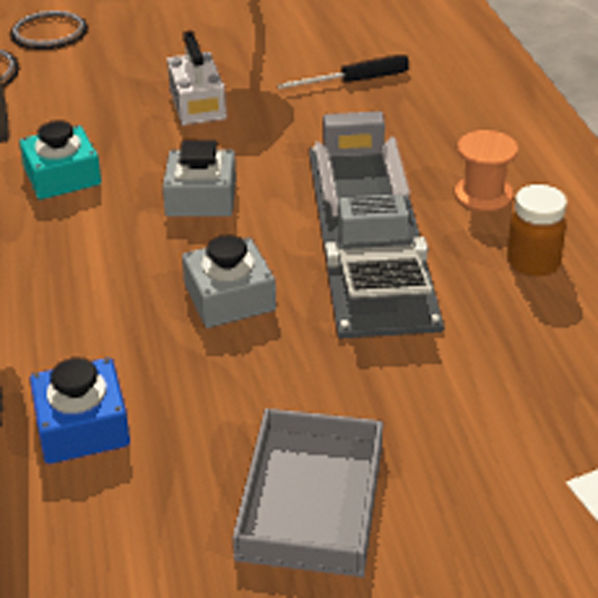

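The crops confirm it. The grey box with the round top, scene (308,167) and side (297,226), is round_button. The grey box at scene (368,190), side (286,189) has the square top, and the blue and turquoise round ones are look-alikes. Next I cast the picked pixels onto planes at known heights.

```bash
python3 - <<'E'
from h import *
S=lambda u,v,z:cast('scene',190+u/2.85-.3,120+v/2.85-.3,z)
D=lambda u,v,z:cast('side',210+u/2.6-.3,130+v/2.6-.3,z)
P=[('round',S,338,135,.07),('round',D,227,250,.07),('square',S,509,200,.07),('square',D,199,153,.07),
('trayA',S,110,36,.03),('trayB',S,32,72,.03),('trayC',S,183,98,.03),
('trA',D,266,411,.03),('trB',D,382,421,.03),('trC',D,237,548,.03),('trD',D,362,560,.03),
('bar1',S,688,279,.092),('bar2',S,768,300,.092),('barN',D,203,60,.092),('barF',D,189,34,.092),
('fixNearL',D,338,330,.01),('fixNearR',D,441,325,.01),('fixS1',S,147,264,.01),('fixS2',S,432,448,.01),('fixS3',S,496,372,.01),
('cbTopL',D,323,116,.068-.01),('cbTopR',D,383,114,.058),('cbS a',S,460,340,.058),('cbS b',S,495,358,.058),('cbS c',S,427,385,.058),
('pad',D,386,273,.048),('pad',S,210,231,.048),
('spool',D,487,148,.07),('spool',S,262,423,.07),('jar',D,540,203,.085),('jar',S,120,353,.085)]
for n,f,u,v,z in P: print(n,f.__name__ if 0 else '',np.round(f(u,v,z)*1000,0)[:2])
E
```

```text
round  [441. -70.]
round  [435. -78.]
square  [439. 119.]
square  [435. 111.]
trayA  [ 389. -406.]
trayB  [ 484. -443.]
trayC  [ 437. -269.]
trA  [ 435. -275.]
trB  [ 536. -312.]
trC  [ 381. -421.]
trD  [ 478. -456.]
bar1  [470. 303.]
bar2  [459. 372.]
barN  [470. 291.]
barF  [463. 367.]
fixNearL  [ 533. -160.]
fixNearR  [ 637. -178.]
fixS1  [ 638. -175.]
fixS2  [687. 162.]
fixS3  [588. 179.]
cbTopL  [599. 174.]
cbTopR  [672. 160.]
cbS a  [605. 146.]
cbS b  [607. 181.]
cbS c  [661. 142.]
pad  [ 592. -128.]
pad  [ 598. -123.]
spool  [762.  39.]
spool  [766.  43.]
jar  [770. -98.]
jar  [773. -91.]
```

Both views agree to within about 8 mm. The module bar is at about (465,333) with yaw about +7°. The fixture yaw is about -9°, and the trough middle is about (623,76). I'll move above the module.

```bash
python3 -m jog '{"travel":[[28,27,0],[28,27,0],[28,27,0],[28,27,0],[28,27,0]],"dr":[[0,0,7],[0,0,7],[0,0,7],[0,0,7],[0,0,7]],"jaw":[0,0,0,0,0]}'
python3 -m jog '{"travel":[[28,27,0],[28,27,0],[28,27,0],[28,27,0],[28,27,0]],"dr":[[0,0,7],[0,0,7],[0,0,7],[0,0,7],[0,0,7]],"jaw":[0,0,0,0,0]}'
python3 -m jog '{"travel":[[0,40,0],[0,40,0],[0,40,0],[0,40,0],[0,40,0]],"dr":[[0,0,7],[0,0,3],[0,0,0],[0,0,0],[0,0,0]],"jaw":[0,0,0,0,0]}'
python3 -m jog '{"travel":[[0,40,0],[0,40,0],[0,40,0],[0,40,0],[0,40,0]],"dr":[[0,0,0],[0,0,0],[0,0,0],[0,0,0],[0,0,0]],"jaw":[0,0,0,0,0]}'
python3 -m jog '{"travel":[[0,40,0],[0,40,0],[0,40,0],[0,40,0],[0,40,0]],"dr":[[0,0,0],[0,0,0],[0,0,0],[0,0,0],[0,0,0]],"jaw":[0,0,0,0,0]}'
cat >> h.py <<'E'
from scipy.spatial.transform import Rotation as Rot
def tool():
    s=get_state(); return np.array(s['eef_pos']),Rot.from_quat(s['tcp_rot']).as_matrix()
def wcast(u,v,z,p,R):
    c=camera_info('wrist');K=np.array(c['K']);M=np.array(c['mount'])
    x,y=(u-K[0,2]),(v-K[1,2]);r=np.hypot(x,y);th=r/K[0,0]
    d=np.array([np.sin(th)*x/max(r,1e-9),np.sin(th)*y/max(r,1e-9),np.cos(th)])
    d=R@M[:3,:3]@d;o=p+R@M[:3,3];return o+d*(z-o[2])/d[2]
def rep():
    s=get_state();R=Rot.from_quat(s['tcp_rot']).as_matrix()
    print('t',round(s['time'],2),'p',np.round(np.array(s['eef_pos'])*1e3,1),'yawY',round(np.degrees(np.arctan2(R[1,1],R[0,1])),1),'tilt',np.round(R[:,2],3),'F',np.round(s['contact_force'],1),'op',round(s['opening'],3),'q6',round(s['qpos'][5],2))
E
python3 -c "
from h import *
rep()"
```

```text
time: 0.57
eef_pos: [0.3337, -0.5102, 0.2309]
tcp_rot: [0.899, 0.438, 0.0, -0.0]
contact_force: [0.1, 0.0, 0.9]
opening: 1.0
time: 0.98
eef_pos: [0.4739, -0.3751, 0.231]
tcp_rot: [0.726, 0.688, -0.0, -0.0]
contact_force: [-0.3, -1.0, 0.1]
opening: 0.997
time: 1.4
eef_pos: [0.4724, -0.1748, 0.2309]
tcp_rot: [0.665, 0.747, 0.0, -0.0]
contact_force: [-0.4, 1.1, -0.2]
opening: 1.001
time: 1.82
eef_pos: [0.4723, 0.0251, 0.2312]
tcp_rot: [0.665, 0.747, 0.0, 0.0]
contact_force: [0.7, -0.3, -0.5]
opening: 1.001
time: 2.23
eef_pos: [0.4723, 0.2252, 0.2312]
tcp_rot: [0.665, 0.747, -0.0, 0.0]
contact_force: [0.7, 0.2, -0.2]
opening: 0.997
t 2.23 p [472.3 225.2 231.2] yawY 6.6 tilt [ 0. -0. -1.] F [ 0.7  0.2 -0.2] op 0.997 q6 0.14
```

```bash
python3 -m jog '{"travel":[[-3,35,0],[-2,35,0],[-2,35,0],[0,0,0]],"dr":[[0,0,0],[0,0,0],[0,0,0],[0,0,0]],"jaw":[0,0,0,0]}'
python3 -c "
from h import *
rep();snap('wrist','w1.png')"
```

```text
time: 2.57
eef_pos: [0.4646, 0.333, 0.231]
tcp_rot: [0.663, 0.748, 0.001, -0.001]
contact_force: [0.2, -0.8, 0.7]
opening: 0.999
t 2.57 p [464.6 333.  231. ] yawY 6.9 tilt [-0.001  0.002 -1.   ] F [ 0.2 -0.8  0.7] op 0.999 q6 0.32
```

View pics/w1.png

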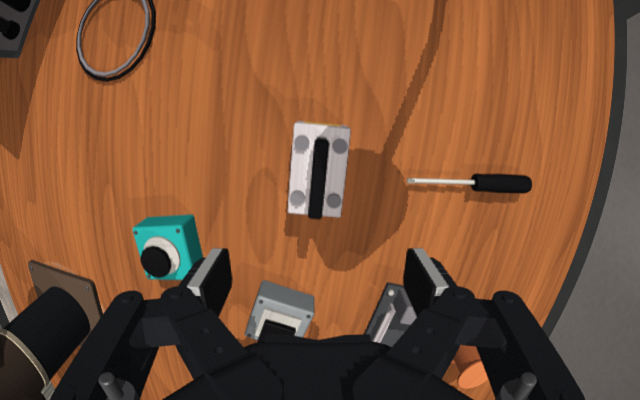

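The wrist picture shows the module at (319,170) with its bar from (321,140) to (316,217). The bar is well clear of the driver at (470,183). I'll measure the bar by mask.

```bash
python3 - <<'E'
from h import *
p,R=tool()
g=cv2.imread('pics/w1.png').max(2)
m=np.zeros_like(g);m[130:225,300:340]=(g[130:225,300:340]<50)
n,l,s,c=cv2.connectedComponentsWithStats(m);i=1+s[1:,4].argmax();print(s[i])
ys,xs=np.where(l==i)
X=np.array([wcast(x,y,.092,p,R)[:2] for x,y in zip(xs,ys)])*1e3
r=cv2.minAreaRect(X.astype(np.float32));print(r)
c=r[0];print('d',np.array(c)-p[:2]*1e3)
E
```

```text
[ 308  139   21   80 1057]
((464.6672058105469, 334.9144592285156), (12.793506622314453, 77.17322540283203), 1.618467092514038)
d [-0.28280875  4.26391029]
```

```bash
python3 -m jog '{"travel":[[0,3,-40],[0,0,-40],[0,0,-30],[0,0,0]],"dr":[[0,0,-5],[0,0,0],[0,0,0],[0,0,0]],"jaw":[0,0,0,0]}'
python3 - <<'E'
from h import *
rep();p,R=tool();im=snap('wrist','w2.png')
g=im.max(2);m=(g<50).astype(np.uint8);m[:90]=0;m[300:]=0;m[:,:280]=0;m[:,360:]=0
n,l,s,c=cv2.connectedComponentsWithStats(m);i=1+s[1:,4].argmax();print(s[i])
ys,xs=np.where(l==i)
X=np.array([wcast(x,y,.092,p,R)[:2] for x,y in zip(xs,ys)])*1e3
r=cv2.minAreaRect(X.astype(np.float32));print(r,np.array(r[0])-p[:2]*1e3)
E
```

```text
time: 2.95
eef_pos: [0.461, 0.3278, 0.1134]
tcp_rot: [0.697, 0.717, -0.007, -0.003]
contact_force: [-0.8, -1.0, -1.1]
opening: 1.0
t 2.95 p [461.  327.8 113.4] yawY 1.5 tilt [-0.014 -0.007 -1.   ] F [-0.8 -1.  -1.1] op 1.0 q6 0.41
[ 314  149   24  128 2894]
((464.8282165527344, 338.413818359375), (12.883307456970215, 78.08650207519531), 1.3886301517486572) [ 3.81921323 10.63443909]
```

```bash
python3 -m jog '{"travel":[[0,0,0],[0,0,0]],"dr":[[0,0,0],[0,0,0]],"jaw":[0,0]}'
python3 - <<'E'
from h import *
rep();p,R=tool();im=snap('wrist','w3.png')
g=im.max(2);m=(g<50).astype(np.uint8);m[:90]=0;m[300:]=0;m[:,:280]=0;m[:,360:]=0
n,l,s,c=cv2.connectedComponentsWithStats(m);i=1+s[1:,4].argmax();print(s[i])
ys,xs=np.where(l==i)
X=np.array([wcast(x,y,.092,p,R)[:2] for x,y in zip(xs,ys)])*1e3
r=cv2.minAreaRect(X.astype(np.float32));print(r,np.array(r[0])-p[:2]*1e3)
E
```

```text
time: 3.17
eef_pos: [0.4679, 0.3315, 0.1244]
tcp_rot: [0.697, 0.717, 0.002, 0.001]
contact_force: [-0.3, -0.2, 1.5]
opening: 1.0
t 3.17 p [467.9 331.5 124.4] yawY 1.6 tilt [ 0.005  0.002 -1.   ] F [-0.3 -0.2  1.5] op 1.0 q6 0.41
[ 301  152   22  121 2525]
((464.2901306152344, 338.719482421875), (12.624051094055176, 78.19157409667969), 1.8757153749465942) [-3.59801564  7.1875951 ]
```

```bash
python3 -m jog '{"travel":[[0,7,0],[0,0,-15],[0,0,-20],[0,0,-12],[0,0,0]],"dr":[[0,0,0],[0,0,0],[0,0,0],[0,0,0],[0,0,0]],"jaw":[0,0,0,0,0]}'
python3 -m jog '{"travel":[[0,0,-6],[0,0,0],[0,0,0],[0,0,0]],"dr":[[0,0,0],[0,0,0],[0,0,0],[0,0,0]],"jaw":[0,0,0,0]}'
python3 -c "
from h import *
rep()"
```

```text
time: 3.63
eef_pos: [0.4644, 0.3377, 0.0722]
tcp_rot: [0.697, 0.717, -0.002, -0.001]
contact_force: [-0.1, -0.4, -0.1]
opening: 0.997
time: 3.97
eef_pos: [0.4666, 0.3385, 0.0693]
tcp_rot: [0.697, 0.717, 0.001, 0.0]
contact_force: [-0.5, 0.8, -0.5]
opening: 1.002
t 3.97 p [466.6 338.5  69.3] yawY 1.6 tilt [ 0.002  0.001 -1.   ] F [-0.5  0.8 -0.5] op 1.002 q6 0.42
```

```bash
python3 -m jog '{"travel":[[0,0,-1],[0,0,0],[0,0,0],[0,0,0],[0,0,0]],"dr":[[0,0,0],[0,0,0],[0,0,0],[0,0,0],[0,0,0]],"jaw":[255,255,255,255,255]}' 60
python3 -m jog '{"travel":[[0,0,0],[0,0,0],[0,0,0],[0,0,0],[0,0,0]],"dr":[[0,0,0],[0,0,0],[0,0,0],[0,0,0],[0,0,0]],"jaw":[255,255,255,255,255]}'
python3 -m jog '{"travel":[[0,0,10],[0,0,20],[0,0,20],[0,0,20],[0,0,10]],"dr":[[0,0,0],[0,0,0],[0,0,0],[0,0,0],[0,0,0]],"jaw":[255,255,255,255,255]}'
python3 -c "
from h import *
rep();snap('wrist','w4.png')"
```

```text
time: 4.38
eef_pos: [0.4659, 0.3382, 0.0674]
tcp_rot: [0.697, 0.717, 0.0, 0.0]
contact_force: [-0.4, -0.9, -0.0]
opening: 0.301
time: 4.8
eef_pos: [0.4656, 0.3382, 0.0674]
tcp_rot: [0.697, 0.717, -0.0, -0.0]
contact_force: [-2.8, -0.6, 2.7]
opening: 0.151
time: 5.22
eef_pos: [0.467, 0.3385, 0.1496]
tcp_rot: [0.697, 0.717, 0.002, 0.001]
contact_force: [1.7, 0.5, -3.6]
opening: 0.152
t 5.22 p [467.  338.5 149.6] yawY 1.6 tilt [ 0.004  0.001 -1.   ] F [ 1.7  0.5 -3.6] op 0.152 q6 0.42
```

```bash
python3 -m jog '{"travel":[[18,-24,14],[18,-26,14],[20,-28,14],[18,-25,13],[0,0,0]],"dr":[[0,0,-3],[0,0,-3],[0,0,-3],[0,0,-1.5],[0,0,0]],"jaw":[255,255,255,255,255]}'
python3 -m jog '{"travel":[[0,0,0],[0,0,0],[0,0,0]],"dr":[[0,0,0],[0,0,0],[0,0,0]],"jaw":[255,255,255]}'
python3 -c "
from h import *
rep();snap('wrist','w5.png')"
```

```text
time: 5.68
eef_pos: [0.5445, 0.231, 0.2047]
tcp_rot: [0.761, 0.648, 0.002, 0.003]
contact_force: [0.6, -0.6, -3.5]
opening: 0.153
time: 5.93
eef_pos: [0.5385, 0.2355, 0.2004]
tcp_rot: [0.76, 0.65, -0.001, -0.001]
contact_force: [0.5, -0.2, -4.1]
opening: 0.149
t 5.93 p [538.5 235.5 200.4] yawY -8.8 tilt [-0.003 -0.001 -1.   ] F [ 0.5 -0.2 -4.1] op 0.149 q6 0.39
```

View pics/w5.png

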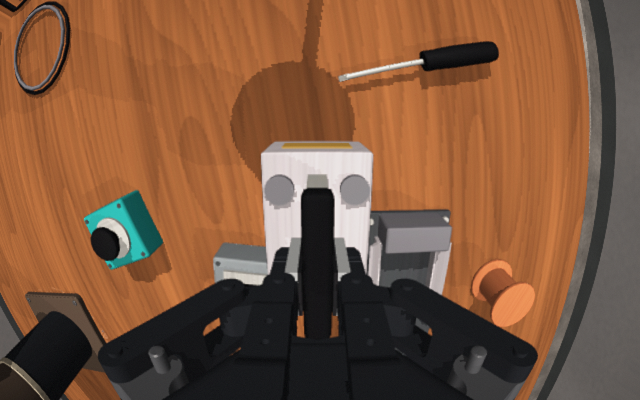

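```bash
python3 - <<'E'
import cv2
a=cv2.imread('pics/w5.png')[195:305,355:465];cv2.imwrite('pics/c5.png',cv2.resize(a,None,fx=5,fy=5,interpolation=cv2.INTER_CUBIC))
E
```

```text
(no output)
```

View pics/c5.png

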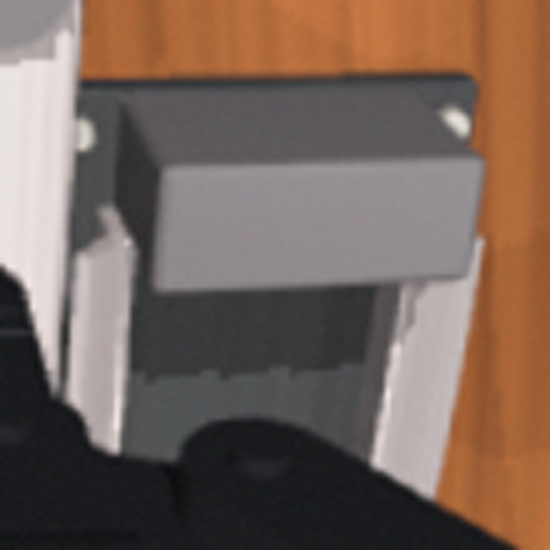

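The block's top corners, the base corner and the bolts are clear. I'll cast them.

```bash
python3 - <<'E'
from h import *
p,R=tool();print(p)
W=lambda u,v,z:(wcast(355+u/5-.4,195+v/5-.4,z,p,R)*1e3)[:2]
T=[W(160,165,.058),W(484,155,.058),W(155,291,.058),W(470,275,.058)]
B=[W(85,135,.012),W(457,122,.012)];c=W(475,75,.01)
L=[W(70,400,.037),W(440,480,.037),W(484,240,.037)]
print(np.round(T),np.round(B),np.round(c),np.round(L))
fm=(T[2]+T[3])/2;bm=(T[0]+T[1])/2
d1=T[1]-T[0]+T[3]-T[2];d2=B[1]-B[0]
print('contact mid',fm,bm,'ang',np.degrees(np.arctan2(d1[1],d1[0])),np.degrees(np.arctan2(d2[1],d2[0])),'bolt mid',(B[0]+B[1])/2)
E
```

```text
[0.53848746 0.23574865 0.2005693 ]
[[601. 179.]
 [672. 169.]
 [598. 150.]
 [669. 140.]] [[592. 169.]
 [684. 156.]] [690. 167.] [[579. 114.]
 [672.  70.]
 [681. 137.]]
contact mid [633.41597691 145.24309001] [636.39164571 173.81286098] ang -8.122469184986116 -7.602273895603894 bolt mid [637.98112373 162.63531235]
```

```bash
python3 -m jog '{"travel":[[17,-32,0],[17,-32,0],[17,-32,0],[17,-32,0],[17,-31,0]],"dr":[[0,0,0.5],[0,0,0],[0,0,0],[0,0,0],[0,0,0]],"jaw":[255,255,255,255,255]}'
python3 -m jog '{"travel":[[0,0,-20],[0,0,-30],[0,0,-20],[0,0,0],[0,0,0]],"dr":[[0,0,0],[0,0,0],[0,0,0],[0,0,0],[0,0,0]],"jaw":[255,255,255,255,255]}'
python3 -m jog '{"travel":[[0,0,0],[0,0,0],[0,0,0],[0,0,0],[0,0,0]],"dr":[[0,0,0],[0,0,0],[0,0,0],[0,0,0],[0,0,0]],"jaw":[255,255,255,255,255]}'
python3 -c "
from h import *
rep();snap('side','s2.png');snap('scene','s2b.png')
import cv2
a=cv2.imread('pics/s2.png')[130:260,300:430];b=cv2.imread('pics/s2b.png')[150:280,250:380]
cv2.imwrite('pics/c6.png',cv2.resize(np.hstack([a,b]),None,fx=3,fy=3,interpolation=cv2.INTER_CUBIC))"
```

```text
time: 6.4
eef_pos: [0.6247, 0.0759, 0.2013]
tcp_rot: [0.756, 0.654, -0.001, -0.001]
contact_force: [0.3, -0.1, -3.9]
opening: 0.153
time: 6.82
eef_pos: [0.6231, 0.0771, 0.1299]
tcp_rot: [0.757, 0.654, -0.002, -0.002]
contact_force: [-0.6, 0.1, -3.6]
opening: 0.149
time: 7.23
eef_pos: [0.6255, 0.0763, 0.1336]
tcp_rot: [0.757, 0.654, 0.001, 0.001]
contact_force: [0.5, 0.1, -4.6]
opening: 0.152
t 7.23 p [625.5  76.3 133.6] yawY -8.4 tilt [ 0.002 -0.    -1.   ] F [ 0.5  0.1 -4.6] op 0.152 q6 0.11
```

View pics/c6.png

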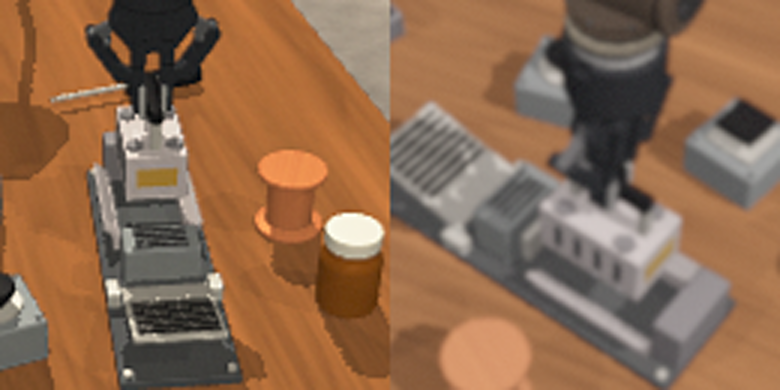

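The module hangs aligned over the trough in both views, about (155,155) on the left and (610,250) on the right. I'll lower it.

```bash
python3 -m jog '{"travel":[[0,0,-15],[0,0,-15],[0,0,-10],[0,0,0],[0,0,0]],"dr":[[0,0,0],[0,0,0],[0,0,0],[0,0,0],[0,0,0]],"jaw":[255,255,255,255,255]}'
python3 -m jog '{"travel":[[0,0,-4],[0,0,-4],[0,0,-3],[0,0,0],[0,0,0]],"dr":[[0,0,0],[0,0,0],[0,0,0],[0,0,0],[0,0,0]],"jaw":[255,255,255,255,255]}'
python3 -c "
from h import *
rep()"
```

```text
time: 7.75
eef_pos: [0.6243, 0.0762, 0.0915]
tcp_rot: [0.757, 0.653, -0.001, -0.001]
contact_force: [-0.9, 0.0, -3.0]
opening: 0.152
time: 8.17
eef_pos: [0.6248, 0.0762, 0.0812]
tcp_rot: [0.757, 0.653, -0.0, -0.0]
contact_force: [0.5, 0.0, -4.6]
opening: 0.149
t 8.17 p [624.8  76.2  81.2] yawY -8.4 tilt [-0.  0. -1.] F [ 0.5  0.  -4.6] op 0.149 q6 0.11
```

```bash
python3 -m jog '{"travel":[[0,0,-2],[0,0,-1],[0,0,0],[0,0,0]],"dr":[[0,0,0],[0,0,0],[0,0,0],[0,0,0]],"jaw":[255,255,255,255]}'
python3 -m jog '{"travel":[[0,0,0],[0,0,0],[0,0,0],[0,0,0],[0,0,0]],"dr":[[0,0,0],[0,0,0],[0,0,0],[0,0,0],[0,0,0]],"jaw":[150,60,0,0,0]}'
python3 -m jog '{"travel":[[0,0,0],[0,0,0],[0,0,0],[0,0,0],[0,0,0]],"dr":[[0,0,0],[0,0,0],[0,0,0],[0,0,0],[0,0,0]],"jaw":[0,0,0,0,0]}'
python3 -m jog '{"travel":[[0,0,20],[0,0,30],[0,0,30],[0,0,30],[0,0,0]],"dr":[[0,0,0],[0,0,0],[0,0,0],[0,0,0],[0,0,0]],"jaw":[0,0,0,0,0]}'
python3 -c "
from h import *
rep();snap('wrist','w6.png')"
```

```text
time: 8.5
eef_pos: [0.6249, 0.0762, 0.0783]
tcp_rot: [0.757, 0.653, -0.0, -0.0]
contact_force: [0.3, 0.0, -4.6]
opening: 0.154
time: 8.92
eef_pos: [0.6254, 0.0762, 0.0791]
tcp_rot: [0.757, 0.653, 0.0, 0.0]
contact_force: [0.2, 0.3, -0.2]
opening: 0.85
time: 9.33
eef_pos: [0.6249, 0.0762, 0.0783]
tcp_rot: [0.757, 0.653, -0.0, -0.0]
contact_force: [0.8, -0.8, -0.0]
opening: 1.001
time: 9.75
eef_pos: [0.6289, 0.0761, 0.1967]
tcp_rot: [0.757, 0.654, 0.005, 0.005]
contact_force: [0.9, 0.6, 1.0]
opening: 1.001
t 9.75 p [628.9  76.1 196.7] yawY -8.4 tilt [ 0.014 -0.    -1.   ] F [0.9 0.6 1. ] op 1.001 q6 0.11
```

View pics/w6.png

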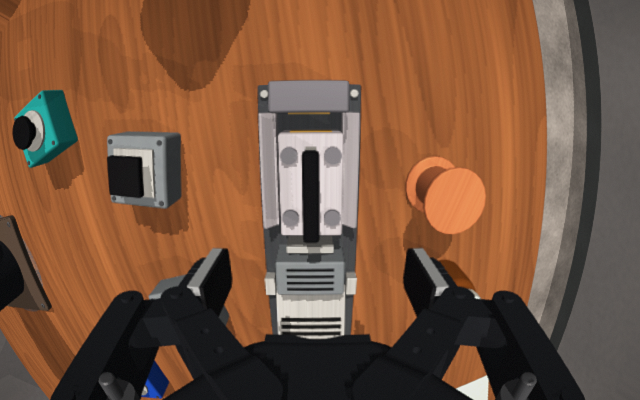

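The module stands in the trough at (310,185), straight and let go. Next is the treadle pad at about (591.5,-144), with the fingers shut.

```bash
python3 -m jog '{"travel":[[-5,-36,0],[-6,-37,0],[-6,-37,0],[-6,-37,0],[-5,-37,0]],"dr":[[0,0,0],[0,0,0],[0,0,0],[0,0,0],[0,0,0]],"jaw":[255,255,255,255,255]}' 40
python3 -m jog '{"travel":[[-5,-36,0],[0,0,-35],[0,0,-40],[0,0,-40],[0,0,-15]],"dr":[[0,0,0],[0,0,0],[0,0,0],[0,0,0],[0,0,0]],"jaw":[255,255,255,255,255]}'
python3 -m jog '{"travel":[[0,0,0],[0,0,0],[0,0,0],[0,0,0]],"dr":[[0,0,0],[0,0,0],[0,0,0],[0,0,0]],"jaw":[255,255,255,255]}'
python3 -c "
from h import *
rep();snap('wrist','w7.png');snap('side','s7.png')
p,R=tool();o=np.array([.614,.0115]);print((p[:2]-o)@np.array([[.99,-.143],[.143,.99]]).T)"
```

```text
time: 10.22
eef_pos: [0.5955, -0.1089, 0.1866]
tcp_rot: [0.757, 0.654, -0.001, -0.001]
contact_force: [-0.1, -0.4, -0.6]
opening: 0.296
time: 10.63
eef_pos: [0.5867, -0.1423, 0.0504]
tcp_rot: [0.757, 0.653, -0.003, -0.006]
contact_force: [-1.6, -0.3, -0.4]
opening: 0.003
time: 10.97
eef_pos: [0.5935, -0.1443, 0.0606]
tcp_rot: [0.757, 0.654, 0.001, 0.002]
contact_force: [-0.3, -0.1, 0.7]
opening: -0.003
t 10.97 p [ 593.5 -144.3   60.6] yawY -8.4 tilt [ 0.004 -0.002 -1.   ] F [-0.3 -0.1  0.7] op -0.003 q6 -0.26
[ 0.0018163  -0.15716186]
```

```bash
python3 -m jog '{"travel":[[0,0,-8],[0,0,-6],[0,0,-6],[0,0,-6],[0,-1,-5]],"dr":[[0,0,0],[0,0,0],[0,0,0],[0,0,0],[0,0,0]],"jaw":[255,255,255,255,255]}'
python3 -m jog '{"travel":[[0,-1,-3],[0,0,-2],[0,0,0],[0,0,0],[0,0,0]],"dr":[[0,0,0],[0,0,0],[0,0,0],[0,0,0],[0,0,0]],"jaw":[255,255,255,255,255]}'
python3 -c "
from h import *
rep()"
```

```text
time: 11.48
eef_pos: [0.5924, -0.1453, 0.0278]
tcp_rot: [0.757, 0.653, 0.0, 0.0]
contact_force: [-2.3, 1.6, 7.0]
opening: -0.003
time: 11.9
eef_pos: [0.5925, -0.1454, 0.025]
tcp_rot: [0.757, 0.653, 0.0, -0.001]
contact_force: [-5.1, 3.3, 16.7]
opening: -0.0
t 11.9 p [ 592.5 -145.4   25. ] yawY -8.4 tilt [-0.001  0.001 -1.   ] F [-5.1  3.3 16.7] op -0.0 q6 -0.26
```

```bash
python3 -m jog '{"travel":[[0,0,-1.5],[0,0,0],[0,0,0],[0,0,0],[0,0,0]],"dr":[[0,0,0],[0,0,0],[0,0,0],[0,0,0],[0,0,0]],"jaw":[255,255,255,255,255]}'
python3 -m jog '{"travel":[[0,0,8],[0,1,10],[0,1,15],[0,0,30],[0,0,40]],"dr":[[0,0,0],[0,0,0],[0,0,0],[0,0,0],[0,0,0]],"jaw":[255,255,255,255,255]}'
python3 -m jog '{"travel":[[-10,25,40],[-10,25,30],[0,0,0],[0,0,0],[0,0,0]],"dr":[[0,0,0],[0,0,0],[0,0,0],[0,0,0],[0,0,0]],"jaw":[255,255,255,255,255]}'
python3 - <<'E'
from h import *
rep();snap('wrist','w8.png');p,R=tool();np.savez('w8.npz',p=p,R=R)
a=snap('side','s8.png');b=snap('scene','s8b.png')
a=cv2.imread('pics/s8.png')[130:260,280:430];b=cv2.imread('pics/s8b.png')[150:280,230:380]
c=cv2.resize(np.hstack([a,b]),(640,277),interpolation=cv2.INTER_CUBIC)
cv2.imwrite('pics/c8.png',np.vstack([c,cv2.imread('pics/w8.png')[:320]]))
E
```

```text
time: 12.32
eef_pos: [0.5925, -0.1455, 0.0249]
tcp_rot: [0.757, 0.654, -0.0, -0.001]
contact_force: [-7.8, 4.9, 21.3]
opening: -0.0
time: 12.73
eef_pos: [0.5887, -0.1425, 0.1202]
tcp_rot: [0.757, 0.653, -0.002, -0.004]
contact_force: [0.7, 0.2, -0.1]
opening: 0.001
time: 13.15
eef_pos: [0.5726, -0.097, 0.1872]
tcp_rot: [0.757, 0.654, -0.001, -0.001]
contact_force: [-0.3, -0.7, -0.6]
opening: 0.006
t 13.15 p [572.6 -97.  187.2] yawY -8.4 tilt [-0.002  0.    -1.   ] F [-0.3 -0.7 -0.6] op 0.006 q6 -0.2
```

View pics/c8.png

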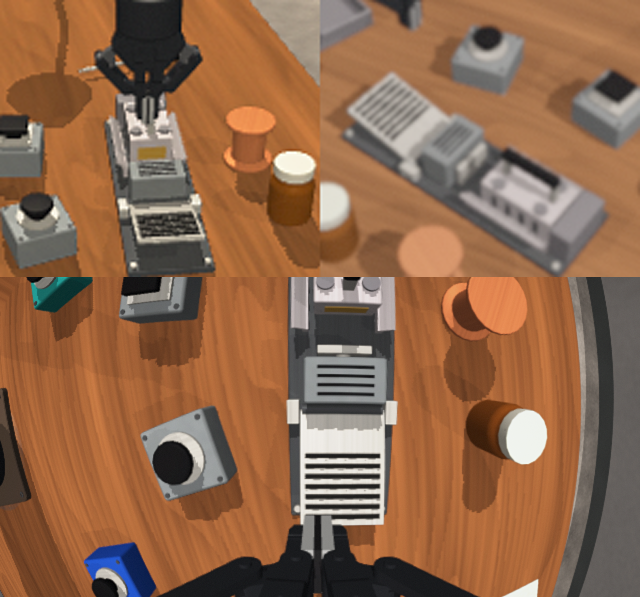

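The treadle is back up and the module sits against the contact block (scene half, (530,190)). The round button is at wrist pixel (173,186). I'll measure it and check the module's y.

```bash
python3 - <<'E'
from h import *
d=np.load('w8.npz');p,R=d['p'],d['R']
g=cv2.imread('pics/w8.png').max(2);m=np.zeros_like(g);m[150:225,140:205]=g[150:225,140:205]<45
n,l,s,c=cv2.connectedComponentsWithStats(m);i=1+s[1:,4].argmax();print(s[i],c[i])
ys,xs=np.where(l==i);X=np.array([wcast(x,y,.068,p,R)[:2] for x,y in zip(xs,ys)])*1e3
print(cv2.minEnclosingCircle(X.astype(np.float32)),X.mean(0))
g=cv2.imread('pics/s8b.png').max(2);m=np.zeros_like(g);m[215:250,310:350]=g[215:250,310:350]<40
n,l,s,c=cv2.connectedComponentsWithStats(m);i=1+s[1:,4].argmax();print(s[i],c[i])
X=cast('scene',*c[i],.098)*1e3;o=np.array([614,11.5]);print(X,np.array([[.99,-.143],[.143,.99]])@(X[:2]-o))
rep()
E
```

```text
[ 153  164   40   44 1327] [172.51318764 185.54257724]
((436.41064453125, -72.68047332763672), 22.100969314575195) [436.96177966 -72.74074161]
[316 222  25  15  58] [327.62068966 228.4137931 ]
[631.1476929   92.21917025  98.        ] [ 5.43337462 82.36409863]
t 13.3 p [572.2 -97.5 185.9] yawY -8.4 tilt [-0.004  0.001 -1.   ] F [ 0.6 -0.2 -0.4] op -0.001 q6 -0.2
```

```bash
python3 -m jog '{"travel":[[-34,6,0],[-34,6,0],[-34,6,0],[-34,6,0],[0,0,-30]],"dr":[[0,0,0],[0,0,0],[0,0,0],[0,0,0],[0,0,0]],"jaw":[255,255,255,255,255]}'
python3 -m jog '{"travel":[[0,0,-30],[0,0,-30],[0,0,-12],[0,0,0],[0,0,0]],"dr":[[0,0,0],[0,0,0],[0,0,0],[0,0,0],[0,0,0]],"jaw":[255,255,255,255,255]}'
python3 -m jog '{"travel":[[0,0,0],[0,0,0],[0,0,0]],"dr":[[0,0,0],[0,0,0],[0,0,0]],"jaw":[255,255,255]}'
python3 -c "
from h import *
rep()"
```

```text
time: 13.72
eef_pos: [0.4367, -0.0737, 0.1637]
tcp_rot: [0.757, 0.653, 0.002, 0.005]
contact_force: [1.6, -0.7, 0.3]
opening: 0.001
time: 14.13
eef_pos: [0.4363, -0.0732, 0.085]
tcp_rot: [0.757, 0.653, -0.001, -0.002]
contact_force: [1.3, 0.0, 0.8]
opening: 0.001
time: 14.38
eef_pos: [0.4383, -0.0737, 0.0877]
tcp_rot: [0.757, 0.653, 0.001, 0.001]
contact_force: [0.1, -0.3, -0.3]
opening: -0.001
t 14.38 p [438.3 -73.7  87.7] yawY -8.4 tilt [ 0.002 -0.001 -1.   ] F [ 0.1 -0.3 -0.3] op -0.001 q6 -0.25
```

```bash
python3 -m jog '{"travel":[[0,0,-10],[0,0,-6],[0,0,-6],[0,0,-4],[0,0,-2]],"dr":[[0,0,0],[0,0,0],[0,0,0],[0,0,0],[0,0,0]],"jaw":[255,255,255,255,255]}'
python3 -m jog '{"travel":[[0,0,-1],[0,0,0],[0,0,0]],"dr":[[0,0,0],[0,0,0],[0,0,0]],"jaw":[255,255,255]}'
```

```text
time: 14.8
eef_pos: [0.4377, -0.0734, 0.0597]
tcp_rot: [0.757, 0.654, -0.0, -0.001]
contact_force: [-7.6, 2.4, 24.7]
opening: -0.001
time: 15.05
eef_pos: [0.4377, -0.0734, 0.0598]
tcp_rot: [0.757, 0.654, -0.001, -0.001]
contact_force: [-7.4, 1.4, 19.3]
opening: 0.003
```

Fully down (z 59.8 mm, about 20 N). I'll hold for more than 3 s.

```bash
python3 -m jog '{"travel":[[0,0,0],[0,0,0],[0,0,0],[0,0,0],[0,0,0]],"dr":[[0,0,0],[0,0,0],[0,0,0],[0,0,0],[0,0,0]],"jaw":[255,255,255,255,255]}'
python3 -m jog '{"travel":[[0,0,0],[0,0,0],[0,0,0],[0,0,0],[0,0,0]],"dr":[[0,0,0],[0,0,0],[0,0,0],[0,0,0],[0,0,0]],"jaw":[255,255,255,255,255]}'
python3 -m jog '{"travel":[[0,0,0],[0,0,0],[0,0,0],[0,0,0],[0,0,0]],"dr":[[0,0,0],[0,0,0],[0,0,0],[0,0,0],[0,0,0]],"jaw":[255,255,255,255,255]}'
python3 -m jog '{"travel":[[0,0,0],[0,0,0],[0,0,0],[0,0,0],[0,0,0]],"dr":[[0,0,0],[0,0,0],[0,0,0],[0,0,0],[0,0,0]],"jaw":[255,255,255,255,255]}'
python3 -m jog '{"travel":[[0,0,0],[0,0,0],[0,0,0],[0,0,0],[0,0,0]],"dr":[[0,0,0],[0,0,0],[0,0,0],[0,0,0],[0,0,0]],"jaw":[255,255,255,255,255]}'
python3 -m jog '{"travel":[[0,0,0],[0,0,0],[0,0,0],[0,0,0],[0,0,0]],"dr":[[0,0,0],[0,0,0],[0,0,0],[0,0,0],[0,0,0]],"jaw":[255,255,255,255,255]}'
python3 -m jog '{"travel":[[0,0,0],[0,0,0],[0,0,0],[0,0,0],[0,0,0]],"dr":[[0,0,0],[0,0,0],[0,0,0],[0,0,0],[0,0,0]],"jaw":[255,255,255,255,255]}'
python3 -m jog '{"travel":[[0,0,0],[0,0,0],[0,0,0],[0,0,0],[0,0,0]],"dr":[[0,0,0],[0,0,0],[0,0,0],[0,0,0],[0,0,0]],"jaw":[255,255,255,255,255]}' | head -4
python3 -m jog '{"travel":[[0,0,5],[0,0,10],[0,0,20],[0,0,40],[0,0,40]],"dr":[[0,0,0],[0,0,0],[0,0,0],[0,0,0],[0,0,0]],"jaw":[255,255,255,255,255]}'
```

```text
time: 15.47
eef_pos: [0.4377, -0.0734, 0.0598]
tcp_rot: [0.757, 0.654, -0.001, -0.001]
contact_force: [-6.8, 3.2, 19.5]
opening: 0.003
time: 15.88
eef_pos: [0.4377, -0.0734, 0.0598]
tcp_rot: [0.757, 0.654, -0.001, -0.001]
contact_force: [-7.0, 1.8, 18.9]
opening: 0.001
time: 16.3
eef_pos: [0.4377, -0.0734, 0.0598]
tcp_rot: [0.757, 0.654, -0.001, -0.001]
contact_force: [-7.3, 2.1, 19.3]
opening: -0.002
time: 16.72
eef_pos: [0.4377, -0.0734, 0.0598]
tcp_rot: [0.757, 0.654, -0.001, -0.001]
contact_force: [-6.7, 2.3, 19.1]
opening: -0.001
time: 17.13
eef_pos: [0.4377, -0.0734, 0.0598]
tcp_rot: [0.757, 0.654, -0.001, -0.001]
contact_force: [-6.7, 1.8, 18.9]
opening: 0.001
time: 17.55
eef_pos: [0.4377, -0.0734, 0.0598]
tcp_rot: [0.757, 0.654, -0.001, -0.001]
contact_force: [-6.6, 3.1, 18.9]
opening: 0.001
time: 17.97
eef_pos: [0.4378, -0.0734, 0.0598]
tcp_rot: [0.757, 0.654, -0.001, -0.001]
contact_force: [-8.3, 2.0, 19.5]
opening: 0.001
time: 18.38
eef_pos: [0.4377, -0.0734, 0.0598]
tcp_rot: [0.757, 0.654, -0.001, -0.001]
contact_force: [-6.8, 2.3, 18.3]
time: 18.8
eef_pos: [0.4353, -0.0724, 0.1716]
tcp_rot: [0.757, 0.653, -0.001, -0.003]
contact_force: [1.2, -0.6, -0.2]
opening: -0.003
```

```bash
python3 -m jog '{"travel":[[27,24,5],[27,24,5],[27,24,5],[27,24,5],[27,24,0]],"dr":[[0,0,0],[0,0,0],[0,0,0],[0,0,0],[0,0,0]],"jaw":[255,255,200,100,0]}'
python3 -m jog '{"travel":[[27,23,0],[27,23,0],[0,0,0],[0,0,0],[0,0,0]],"dr":[[0,0,0],[0,0,0],[0,0,0],[0,0,0],[0,0,0]],"jaw":[0,0,0,0,0]}'
python3 -m jog '{"travel":[[0,0,0],[0,0,0],[0,0,0],[0,0,0],[0,0,0]],"dr":[[0,0,0],[0,0,0],[0,0,0],[0,0,0],[0,0,0]],"jaw":[0,0,0,0,0]}'
python3 - <<'E'
from h import *
rep();p,R=tool();im=snap('wrist','w9.png')
g=im.max(2);m=np.zeros_like(g);m[100:270,285:350]=g[100:270,285:350]<50
n,l,s,c=cv2.connectedComponentsWithStats(m);i=1+s[1:,4].argmax();print(s[i],c[i])
ys,xs=np.where(l==i)
X=np.array([wcast(x,y,.102,p,R)[:2] for x,y in zip(xs,ys)])*1e3
r=cv2.minAreaRect(X.astype(np.float32));print(r,np.array(r[0])-p[:2]*1e3)
print(np.array([[.99,-.143],[.143,.99]])@(np.array(r[0])-[614,11.5]))
E
```

```text
time: 19.22
eef_pos: [0.5736, 0.0481, 0.1933]
tcp_rot: [0.757, 0.653, 0.0, 0.0]
contact_force: [1.1, -0.6, 0.9]
opening: 0.415
time: 19.63
eef_pos: [0.6254, 0.0927, 0.1914]
tcp_rot: [0.757, 0.654, -0.001, -0.001]
contact_force: [-0.5, 0.3, -0.5]
opening: 1.004
time: 20.05
eef_pos: [0.6261, 0.0923, 0.1927]
tcp_rot: [0.757, 0.653, 0.0, 0.0]
contact_force: [0.3, -1.0, -0.6]
opening: 1.003
t 20.05 p [626.1  92.3 192.7] yawY -8.4 tilt [ 0. -0. -1.] F [ 0.3 -1.  -0.6] op 1.003 q6 0.13
[ 295  149   35  100 1627] [317.96926859 200.05347265]
((627.8005981445312, 88.69792175292969), (85.62255096435547, 27.655649185180664), 71.77694702148438) [ 1.7379845  -3.62610957]
[ 2.62328935 78.39942807]
```

```bash
python3 - <<'E'
from h import *
p,R=tool()
g=cv2.imread('pics/w9.png').max(2)
for y in range(120,270,5): print(y,g[y,290:346:3])
E
```

```text
120 [138 137 136 136 138 136 136 138 135 138 137 137 138 137 138 136 135 137
 138]
125 [136 135 136 135 136 137 137 136 136 135 136 136 137 136 136 136 137 134
 136]
130 [ 84  84 125 129 129 126 132 133 132 125 125 127 131 134 134 134 129  78
  81]
135 [212 211 212 214 206 223 224 219 221 225 221 222 221 227 226 221 222 227
 226]
140 [212 210 214 214 208 216 215 208 213 224 222 222 221 227 226 222 223 226
 226]
145 [213 193 163 201 209 217 214 209 170 175 171 181 222 227 213 210 180 171
 217]
150 [127 129 128 128 121 213 215  98  18  16  15  17 115 219 180 137 137 137
 137]
155 [128 129 129 128 135 189 225  21  21  25  24  23  30 219 143 136 138 136
 137]
160 [130 130 127 129 138 202 227  22  24  23  23  24  30 230 195 139 138 136
 136]
165 [201 149 155 174 193 227 225  22  24  24  22  24  32 231 222 169 167 194
 193]
170 [211 208 213 216 222 227 227  21  22  23  22  22  31 230 222 223 224 225
 224]
175 [211 209 216 219 222 227 228  20  21  23  23  23  29 230 222 223 224 225
 223]
180 [211 208 215 218 222 227 227  21  23  22  22  20  30 230 219 223 223 224
 223]
185 [210 208 214 218 
[... 629 characters left out ...]
136 136
 135]
225 [222 168 136 141 159 197 228  37  23  23  22  23  43 225 204 155 140 140
 158]
230 [224 216 219 209 226 222 228  38  20  24  22  23  29 223 215 223 214 223
 221]
235 [126 122 122 124 130 130 136  25  23  21  21  20  27 130 122 125 121 120
 115]
240 [73 62 50 49 51 50 50 25 21 20 21 20 24 56 54 53 54 54 52]
245 [73 74 50 51 51 50 51 51 47 52 51 49 52 49 50 53 54 54 51]
250 [72 72 72 74 73 73 72 73 72 73 74 73 74 73 73 71 65 52 51]
255 [ 72  74 138 135 135 135 135 135 133  73  75  75  77 135 135 132 135  49
  51]
260 [ 92 116 141 142 141 142 141 141 104  77  76  75  74 141 141 140 141  91
  92]
265 [ 91 148 205 204 205 205 204 204 164 148 149 149 150 205 203 203 205  91
  91]
```

```bash
python3 - <<'E'
from h import *
p,R=tool()
g=cv2.imread('pics/w9.png').max(2)
m=np.zeros_like(g);m[100:270,285:350]=g[100:270,285:350]<44
n,l,s,c=cv2.connectedComponentsWithStats(m);i=1+s[1:,4].argmax();print(s[i])
ys,xs=np.where(l==i)
X=np.array([wcast(x,y,.102,p,R)[:2] for x,y in zip(xs,ys)])*1e3
r=cv2.minAreaRect(X.astype(np.float32));print(r,np.array(r[0])-p[:2]*1e3)
print(np.array([[.99,-.143],[.143,.99]])@(np.array(r[0])-[614,11.5]))
# tray corners from all measured rim points
T=np.array([[389,-406],[484,-443],[437,-269],[435,-275],[536,-312],[381,-421],[478,-456]])
print((T[3]+T[6])/2,(T[4]+T[5])/2)
E
```

```text
[ 310  149   18   95 1507]Traceback (most recent call last):
  File "<stdin>", line 7, in <module>
  File "h.py", line 15, in wcast
    c=camera_info('wrist');K=np.array(c['K']);M=np.array(c['mount'])
ValueError: time passes only in moves, steps and waits
```

```bash
sed -i "s/^def wcast/CW=camera_info('wrist')\ndef wcast/; s/c=camera_info('wrist');K=/c=CW;K=/" h.py
python3 - <<'E'
from h import *
p,R=tool()
g=cv2.imread('pics/w9.png').max(2)
m=np.zeros_like(g);m[100:270,285:350]=g[100:270,285:350]<44
n,l,s,c=cv2.connectedComponentsWithStats(m);i=1+s[1:,4].argmax()
ys,xs=np.where(l==i)
X=np.array([wcast(x,y,.102,p,R)[:2] for x,y in zip(xs,ys)])*1e3
r=cv2.minAreaRect(X.astype(np.float32));print(r,np.array(r[0])-p[:2]*1e3)
print(np.array([[.99,-.143],[.143,.99]])@(np.array(r[0])-[614,11.5]))
E
```

```text
((627.35009765625, 92.97732543945312), (78.27671813964844, 14.136181831359863), 81.56786346435547) [1.20675926 0.56354166]
[ 1.56533914 82.57161615]
```

The module is at fixture (1.6, 82.6) mm, so it is home. I'll grasp it and lift.

```bash
python3 -m jog '{"travel":[[1,0,-25],[0,0,-35],[0,0,-30],[0,0,-12],[0,0,0]],"dr":[[0,0,0],[0,0,0],[0,0,0],[0,0,0],[0,0,0]],"jaw":[0,0,0,0,0]}'
python3 -m jog '{"travel":[[0,0,0],[0,0,-6],[0,0,-5],[0,0,0],[0,0,0]],"dr":[[0,0,0],[0,0,0],[0,0,0],[0,0,0],[0,0,0]],"jaw":[0,0,0,0,0]}'
python3 -m jog '{"travel":[[0,0,0],[0,0,0],[0,0,0],[0,0,0],[0,0,0]],"dr":[[0,0,0],[0,0,0],[0,0,0],[0,0,0],[0,0,0]],"jaw":[255,255,255,255,255]}' 60
python3 -m jog '{"travel":[[0,0,0],[0,0,0],[0,0,0],[0,0,0],[0,0,0]],"dr":[[0,0,0],[0,0,0],[0,0,0],[0,0,0],[0,0,0]],"jaw":[255,255,255,255,255]}'
python3 -m jog '{"travel":[[0,0,8],[0,0,15],[0,0,30],[0,0,30],[0,0,30]],"dr":[[0,0,0],[0,0,0],[0,0,0],[0,0,0],[0,0,0]],"jaw":[255,255,255,255,255]}'
```

```text
time: 20.52
eef_pos: [0.6243, 0.0927, 0.0861]
tcp_rot: [0.757, 0.653, -0.003, -0.003]
contact_force: [-0.7, -0.1, -0.4]
opening: 1.0
time: 20.93
eef_pos: [0.6277, 0.0928, 0.0801]
tcp_rot: [0.757, 0.653, 0.0, 0.0]
contact_force: [-0.2, -0.8, -0.2]
opening: 1.001
time: 21.35
eef_pos: [0.6273, 0.0928, 0.0795]
tcp_rot: [0.757, 0.653, 0.0, 0.0]
contact_force: [-0.9, -0.2, -0.3]
opening: 0.3
time: 21.77
eef_pos: [0.6272, 0.0928, 0.0796]
tcp_rot: [0.757, 0.653, -0.0, -0.0]
contact_force: [-1.0, -0.6, 1.9]
opening: 0.15
time: 22.18
eef_pos: [0.626, 0.0927, 0.1917]
tcp_rot: [0.757, 0.653, -0.001, -0.001]
contact_force: [1.0, -0.3, -3.4]
opening: 0.146
```

```bash
python3 -m jog '{"travel":[[-14,-38,0],[-14,-38,0],[-14,-38,0],[-14,-38,0],[-14,-38,0]],"dr":[[0,0,-3],[0,0,-3],[0,0,-3],[0,0,-3],[0,0,0]],"jaw":[255,255,255,255,255]}'
python3 -m jog '{"travel":[[-14,-38,0],[-14,-38,0],[-14,-38,0],[-14,-38,0],[-14,-38,0]],"dr":[[0,0,0],[0,0,0],[0,0,0],[0,0,0],[0,0,0]],"jaw":[255,255,255,255,255]}'
python3 -m jog '{"travel":[[-14,-38,0],[-13,-38,0],[0,0,0],[0,0,0],[0,0,0]],"dr":[[0,0,0],[0,0,0],[0,0,0],[0,0,0],[0,0,0]],"jaw":[255,255,255,255,255]}'
python3 -c "
from h import *
rep()"
```

```text
time: 22.6
eef_pos: [0.5555, -0.0983, 0.1913]
tcp_rot: [0.821, 0.57, -0.001, -0.001]
contact_force: [0.6, -0.5, -4.5]
opening: 0.146
time: 23.02
eef_pos: [0.4856, -0.2883, 0.1913]
tcp_rot: [0.821, 0.571, -0.0, -0.001]
contact_force: [1.6, -0.2, -5.0]
opening: 0.149
time: 23.43
eef_pos: [0.4597, -0.3625, 0.1912]
tcp_rot: [0.821, 0.57, 0.0, -0.001]
contact_force: [0.0, 0.4, -4.8]
opening: 0.15
t 23.43 p [ 459.7 -362.5  191.2] yawY -20.4 tilt [-0.001  0.002 -1.   ] F [ 0.   0.4 -4.8] op 0.15 q6 -0.48
```

Now over the tray. I'll lower to a little above the walls and check.

```bash
python3 -m jog '{"travel":[[0,0,-25],[0,0,-30],[0,0,-20],[0,0,0],[0,0,0]],"dr":[[0,0,0],[0,0,0],[0,0,0],[0,0,0],[0,0,0]],"jaw":[255,255,255,255,255]}'
python3 - <<'E'
from h import *
rep();snap('side','s10.png');snap('scene','s10b.png')
a=cv2.imread('pics/s10.png')[230:380,260:410];b=cv2.imread('pics/s10b.png')[60:210,160:310]
cv2.imwrite('pics/c10.png',cv2.resize(np.hstack([a,b]),None,fx=2.6,fy=2.6,interpolation=cv2.INTER_CUBIC))
E
```

```text
time: 23.85
eef_pos: [0.46, -0.3607, 0.1157]
tcp_rot: [0.821, 0.572, -0.0, -0.002]
contact_force: [-0.2, -0.2, -3.1]
opening: 0.149
t 23.85 p [ 460.  -360.7  115.7] yawY -20.3 tilt [-0.003  0.004 -1.   ] F [-0.2 -0.2 -3.1] op 0.149 q6 -0.48
```

View pics/c10.png

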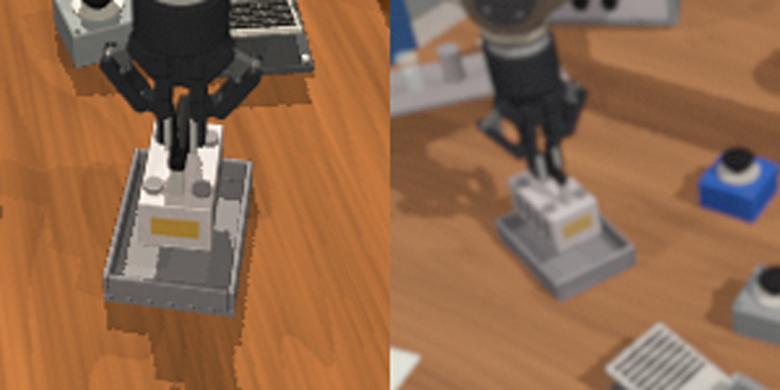

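The module is centred and parallel over the tray (left (180,200), right (555,215)). I'll lower it and release.

```bash
python3 -m jog '{"travel":[[0,0,-10],[0,0,-15],[0,0,-10],[0,0,-3],[0,0,0]],"dr":[[0,0,0],[0,0,0],[0,0,0],[0,0,0],[0,0,0]],"jaw":[255,255,255,255,255]}'
python3 -m jog '{"travel":[[0,0,0],[0,0,0],[0,0,0],[0,0,0]],"dr":[[0,0,0],[0,0,0],[0,0,0],[0,0,0]],"jaw":[255,255,255,255]}'
```

```text
time: 24.37
eef_pos: [0.4598, -0.3626, 0.0783]
tcp_rot: [0.821, 0.571, -0.0, -0.001]
contact_force: [0.1, -0.2, -4.2]
opening: 0.149
time: 24.7
eef_pos: [0.4606, -0.3636, 0.0802]
tcp_rot: [0.821, 0.571, 0.0, 0.001]
contact_force: [0.2, -0.3, -4.2]
opening: 0.144
```

```bash
python3 -m jog '{"travel":[[0,0,-2],[0,0,-2],[0,0,-1],[0,0,0],[0,0,0]],"dr":[[0,0,0],[0,0,0],[0,0,0],[0,0,0],[0,0,0]],"jaw":[255,255,255,255,255]}'
python3 -m jog '{"travel":[[0,0,0],[0,0,0],[0,0,0],[0,0,0],[0,0,0]],"dr":[[0,0,0],[0,0,0],[0,0,0],[0,0,0],[0,0,0]],"jaw":[150,60,0,0,0]}'
python3 -m jog '{"travel":[[0,0,0],[0,0,0],[0,0,0],[0,0,0],[0,0,0]],"dr":[[0,0,0],[0,0,0],[0,0,0],[0,0,0],[0,0,0]],"jaw":[0,0,0,0,0]}'
python3 -m jog '{"travel":[[0,0,20],[0,0,30],[0,0,30],[0,0,30],[0,0,20]],"dr":[[0,0,0],[0,0,0],[0,0,0],[0,0,0],[0,0,0]],"jaw":[0,0,0,0,0]}'
python3 -m jog '{"travel":[[0,0,0],[0,0,0],[0,0,0],[0,0,0],[0,0,0]],"dr":[[0,0,0],[0,0,0],[0,0,0],[0,0,0],[0,0,0]],"jaw":[0,0,0,0,0]}'
python3 - <<'E'
from h import *
rep();snap('wrist','w11.png');snap('scene','s11.png')
a=cv2.imread('pics/w11.png');b=cv2.imread('pics/s11.png')[60:310,170:470]
cv2.imwrite('pics/c11.png',np.vstack([a[80:340],cv2.resize(b[:160],(640,340),interpolation=cv2.INTER_CUBIC)]))
E
```

```text
time: 25.12
eef_pos: [0.4604, -0.3636, 0.0749]
tcp_rot: [0.821, 0.571, -0.0, 0.0]
contact_force: [-1.2, -0.5, -0.8]
opening: 0.15
time: 25.53
eef_pos: [0.4605, -0.3633, 0.0747]
tcp_rot: [0.821, 0.571, 0.0, 0.0]
contact_force: [1.0, -0.4, 0.1]
opening: 0.849
time: 25.95
eef_pos: [0.4603, -0.3632, 0.0743]
tcp_rot: [0.821, 0.571, -0.0, -0.0]
contact_force: [0.0, 0.2, 0.2]
opening: 1.0
time: 26.37
eef_pos: [0.461, -0.364, 0.2079]
tcp_rot: [0.821, 0.571, 0.0, 0.002]
contact_force: [-0.0, -0.3, 0.1]
opening: 0.999
time: 26.78
eef_pos: [0.4595, -0.3624, 0.2021]
tcp_rot: [0.821, 0.571, -0.0, -0.002]
contact_force: [0.4, -0.2, 1.0]
opening: 0.995
t 26.78 p [ 459.5 -362.4  202.1] yawY -20.4 tilt [-0.003  0.003 -1.   ] F [ 0.4 -0.2  1. ] op 0.995 q6 -0.49
```

View pics/c11.png

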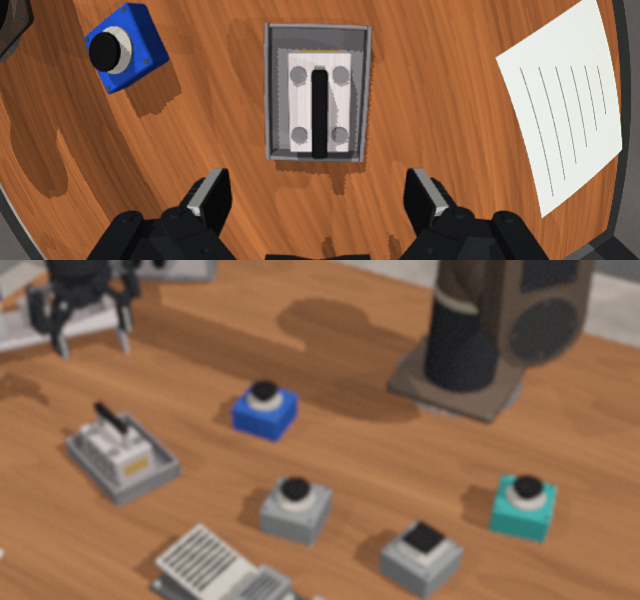

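```bash
python3 - <<'E'
from h import *
p,R=tool()
W=lambda u,v,z:(wcast(u,v+80,z,p,R)*1e3)[:2]
C=[W(265,25,.03),W(371,27,.03),W(268,158,.03),W(363,161,.03)]
b=(W(320,68,.097)+W(320,157,.097))/2;c=np.mean(C,0)
print(np.round(C),c,b);a=np.radians(-20.5);Rm=np.array([[np.cos(a),np.sin(a)],[-np.sin(a),np.cos(a)]])
print('offset in tray',Rm@(b-c))
E
```

```text
[[ 436. -274.]
 [ 536. -314.]
 [ 383. -410.]
 [ 482. -451.]] [ 459.16474329 -362.22502976] [ 461.81641521 -363.92962453]
offset in tray [ 3.08070901 -0.66801144]
```

The module is about 3 mm from the tray's middle, so I'll hand in.

```bash
python3 -c "
from plant import *
print(sign_off())"
```

```text
the job is handed in; nothing more can be done
None
```

I carried out the whole sequence and handed the job in at about 27 s of the 72 s allowed; the hand-in reports no verdict.

- **Loading:** I put the module upright in the trough and let go.
- **Treadle:** I pressed it until it stopped moving, with the fingertips at 24.9 mm and about 21 N. The module then measured at fixture y of about 82.6 mm, against the 77 mm needed.
- **Round button:** I held it fully down for about 3.5 s, with the fingertips steady at 59.8 mm, and released it. I never went near the square button.
- **Tray:** The last pictures show the module upright in the tray, about 3 mm from its middle. The gripper is open and clear, at about 202 mm. The round button and the treadle are back up.

**Checks that failed or disagreed:**
- The first module yaw from the fixed cameras was 5 to 9°. The wrist camera gave 1.6°, which I used.
- One bar mask merged with a shadow, so I redid it with a lower threshold.
- An early scene-camera check put the module about 5 mm off sideways in the trough, while the wrist view gave 1.6 mm.
- Joint values can't be read, so the treadle stop and button travel rest on tool height and force.
- The spool, the jar and the screwdriver were not touched, but I didn't re-measure them at the end.

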